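# Find the rattling actuator housing

## Task

One of the three sealed actuator housings has a steel slug loose inside it. Pick them up one at a time, shake or rock them gently end to end to feel which one has something moving inside, and lay the sound ones back down flat where they were; lay the one with the loose piece, right way up, fully home in the long pocket of the red reject block and let go. Never drop, slam or force a housing or stand it on end, and leave the bottle, the metal channel and the badge stack alone.

Things in the scene. Friction and masses are not known exactly. Their poses are not given: they have to be found in the camera images.
- housing_1: sealed actuator housing, one of three exactly alike: bare aluminium bar with black end caps and two brass buttons on top, 160 mm long (x) x 54 mm wide (y) x 50 mm tall, lying flat on the table. Grip it across its width at mid length, pads about 40 mm above its underside. 0.37 to 0.8 kg, each different: weight does not tell which is faulty. Origin: centre of its underside; x along its length, z up
- housing_2: sealed actuator housing, one of three exactly alike: bare aluminium bar with black end caps and two brass buttons on top, 160 mm long (x) x 54 mm wide (y) x 50 mm tall, lying flat on the table. Grip it across its width at mid length, pads about 40 mm above its underside. 0.37 to 0.8 kg, each different: weight does not tell which is faulty. Origin: centre of its underside; x along its length, z up
- housing_3: sealed actuator housing, one of three exactly alike: bare aluminium bar with black end caps and two brass buttons on top, 160 mm long (x) x 54 mm wide (y) x 50 mm tall, lying flat on the table. Grip it across its width at mid length, pads about 40 mm above its underside. 0.37 to 0.8 kg, each different: weight does not tell which is faulty. Origin: centre of its underside; x along its length, z up
- housing_1_lining: plate lining the floor of this housing's closed channel (130 mm along x, 38 wide, 36 high), unseen. In just one of the three, drawn afresh each time, a loose 180 g steel slug (32 mm round, 26 tall) lies on it, at first mid length. Tilted end down by over 12 degrees it slides 49 mm to that end and stays when levelled: the wrist torque shifts by 0.09 N m. Nothing moves in the other two. Origin as the housing
- housing_2_lining: plate lining the floor of this housing's closed channel (130 mm along x, 38 wide, 36 high), unseen. In just one of the three, drawn afresh each time, a loose 180 g steel slug (32 mm round, 26 tall) lies on it, at first mid length. Tilted end down by over 12 degrees it slides 49 mm to that end and stays when levelled: the wrist torque shifts by 0.09 N m. Nothing moves in the other two. Origin as the housing
- housing_3_lining: plate lining the floor of this housing's closed channel (130 mm along x, 38 wide, 36 high), unseen. In just one of the three, drawn afresh each time, a loose 180 g steel slug (32 mm round, 26 tall) lies on it, at first mid length. Tilted end down by over 12 degrees it slides 49 mm to that end and stays when levelled: the wrist torque shifts by 0.09 N m. Nothing moves in the other two. Origin as the housing
- reject_block: red plastic block fixed to the table, 200 mm long (x) x 94 mm wide (y), 22 mm tall, with one pocket in its middle, 164 x 58 mm (so 2 mm of play each side of a housing) with a 3 mm chamfered mouth, 14 mm deep. Origin: centre of its underside; z up; x along the pocket
- reject_block_hole0 (a point): centre of the pocket's mouth, level with the block's top, 22 mm above the table; the pocket floor is 14 mm below it
- water_bottle: loose bystander: clear water bottle with blue label, 64 mm thick, 190 mm tall, standing upright; origin at the centre of its underside
- channel: loose bystander: U-shaped aluminium channel with holes, 32 x 200 x 32 mm, lying along its y axis; origin at the centre of its underside
- badge_stack: loose bystander: stack of round metal badges, 58 mm across, 36 mm tall; origin at the centre of its underside
- table: the wooden table; its top is at height 0
Things that resemble listed ones, but are neither listed nor needed, are in the scene too. What is shaped like the housing_1 but pink or turquoise is not meant.

How it is judged:
By the outcome, as a careful person would: the job done as asked, in the order asked, and still so for the second after the job is handed in, with the robot touching nothing.
It also fails if it takes over 69 s, if anything falls off the work surface, if the arm or the gripper's body presses on something with over 40 N, if the wrist force passes 120 N, or if a joint passes its speed limit or range.

## Robot

A 6-joint arm with a two-finger parallel gripper is mounted at the origin on the work surface. World frame = base frame: x ahead of the robot, y to its left, z up, the work surface at z = 0. Lengths are in m, angles in degrees, forces in N, time in s.
With the tool pointing down it reaches from about 0.4 to 0.825 m from the base axis. Payload 7 kg.
Tool frame: the origin (TCP) lies on the centre line of the jaws, within the pads' length; the fingertips stand 8 mm ahead of it and the grasp point (between the pads) lies 11 mm behind it; z points along the fingers, y is the line along which they close (so a half turn about z gives the same grasp; the last joint's range is limited). The gripper opens to 88 mm and grips with 3 to 60 N. Pads are 19 mm wide; open, the fingers measure 130 mm over their backs; the gripper's body (78 mm by 193 mm) begins 47 mm behind the grasp point.
Start: joints at [83.486, 20.546, 0.682, 0, -70.136, -16.507], TCP at [0.264, 0.621, 0.235] pointing down, gripper open.
Joint ranges: [-176.03, 176.03], [-82.01, 121.73], [-58.28, 71.71], [-173.87, 95.51], [-174.79, -0.11], [-173.66, 173.66]. Speed limits (degrees/s): [136.94, 136.94, 172.46, 180, 180, 180].

## Interface

Orientations are given as [roll, pitch, yaw] about the fixed x, y, z axes, in that order (R = Rz(yaw) Ry(pitch) Rx(roll)).
In Python, from plant import ctrl, vision gives the robot as it stands. The module is installed in compiled form; this text tells all that it offers.
- The arm moves only by the tool move_arm, never from a script. Its argument "moves" is one flat list of numbers, 7 for each row, row after row: the finger opening in cm, from 0 to 8.76, then the shift along the tool's x, y, z in cm, then the turn, a rotation vector about the tool's x, y, z in rad. A call has 1 to 8 rows; each row shifts and turns the commanded pose from where the row before left it, along the tool's axes as they then stand; what a row does not reach is not made up. A row lasts 1/10 s, in which the tool goes at most 50 mm and 8.59 degrees, less where a joint would pass 70% of its speed; a pose out of reach is approached as far as the arm can. A call with a gripper value outside its range is refused whole. The fingers move at their own pace and stop on an object; the grip force is fixed at half the most. Time passes only in rows, so rows that do not move let the fingers close. It gives the time, the measured TCP pose, the force, the opening and the grip force at its end, in the units of the state.
- ctrl.get_obs(): the state, without advancing time (a new reading comes with each control period).
- vision.snapshot(name): name is "scene" or "top" or "wrist"; returns (picture, depth): 420x560x3 uint8, red, green, blue; 420x560 float32, m along the optical axis (not along the pixel's ray), 0 where there is no reading.
- vision.camera_model(name): a dict with "vertical_fov" (degrees; the focal length in pixels is half the picture's height over the tangent of half this angle, whatever the lens; pixels are square), "cx", "cy" (the principal point, pixels), "cam_to_world" (4x4, takes a point from camera to world coordinates). Camera axes: x right, y down, z forward; pixel columns grow to the right and rows downward; lengths in m; the calibration is good to about 2 mm. A picture is of the moment at which its call begins: read the wrist's pose just before it. camera_model takes no time and is no camera call; for the wrist camera it gives the pose at the moment of the call.
- ctrl.close_job(): hands the job in; it is judged then, once.
The state is a dict: "clock": time; "joint_pos": joint angles; "qvel": joint speeds; "tau": joint torques, N m; "tool_pos": TCP position; "orientation": TCP orientation; "force": force on the tool from outside, world axes, zero at the start; "moment": the same for the moment, N m; "opening": finger opening in m; "gripper_force": force on a finger pad.
Only numpy, scipy, OpenCV 4.12 (cv2) and the standard library are available. Lean on these libraries where they do the work, as an engineer would, in place of code of your own. Each camera call takes 0.05 s, during which the arm holds its last target. There are 200 camera calls.

## Working session

There is one attempt and no reset: what is moved stays moved. The work goes in short steps, Python scripts to look and compute and a tool call to move; the robot and the scene stay as the last step left them, time stands still between calls to the robot, and variables do not carry over. Pictures are saved under pics/ and viewed, at most 10 in all, crops included, and the job is handed in when it is done.

Besides the shell and the picture viewer there is one more tool, called after "Request:" in YAML: its name, and indented under it one key for each argument. move_arm: Moves the arm, as the interface text tells. Its arguments: {"type":"object","properties":{"moves":{"type":"array"}},"required":["moves"]}

```bash
mkdir -p pics; python3 - <<'E'
from plant import ctrl, vision
import cv2, numpy as np
o=ctrl.get_obs(); print(o)
for n in("top","scene"):
    p,d=vision.snapshot(n); cv2.imwrite(f"pics/{n}.png",p[:,:,::-1]); np.savez(f"{n}.npz",p=p,d=d)
    print(n,vision.camera_model(n),(d>0).mean())
E
```

```text
{'clock': 0.0, 'joint_pos': array([ 8.34854136e+01,  2.05907857e+01,  6.34825551e-01, -2.04862851e-02,
       -7.01348442e+01, -1.65073475e+01]), 'qvel': array([-0.05482771,  0.09766057, -0.07452029,  0.01938726,  0.02123949,
        0.10891715]), 'tau': array([ 1.37873467e-04, -5.82716703e+01,  2.93067563e+01,  6.99720472e+00,
        7.19439398e-03, -1.55749526e-04]), 'tool_pos': array([0.26381349, 0.62080806, 0.23363683]), 'orientation': array([ 1.79907466e+02, -7.33880875e-03, -2.30289046e+01]), 'force': array([ 0.90939782, -0.32182879,  0.05168329]), 'moment': array([-0.00253211,  0.01934415, -0.00787159]), 'gripper_force': 0.0, 'opening': 0.08755919111810885}
top {'vertical_fov': 50.03742877378151, 'cx': 280.2270225816456, 'cy': 203.7358200854541, 'cam_to_world': array([[ 1.01189130e-01, -9.74670683e-01,  1.99443778e-01,
         2.70388218e-01],
       [-9.94866842e-01, -9.93066812e-02,  1.94460791e-02,
         2.59603113e-02],
       [ 8.52576533e-04, -2.00387734e-01, -9.79716300e-01,
         1.25394943e+00],
       [ 0.00000000e+00,  0.00000000e+00,  0.00000000e+00,
         1.00000000e+00]])} 0.9960374149659864
scene {'vertical_fov': 42.56464153292192, 'cx': 277.46781445207415, 'cy': 216.43911257609366, 'cam_to_world': array([[-0.59308979,  0.66695598, -0.45101465,  1.26744943],
       [ 0.80513061,  0.49340884, -0.32910853,  0.59556206],
       [ 0.00303371, -0.55831661, -0.82962242,  1.3908403 ],
       [ 0.        ,  0.        ,  0.        ,  1.        ]])} 0.9960076530612245
```

View pics/top.png

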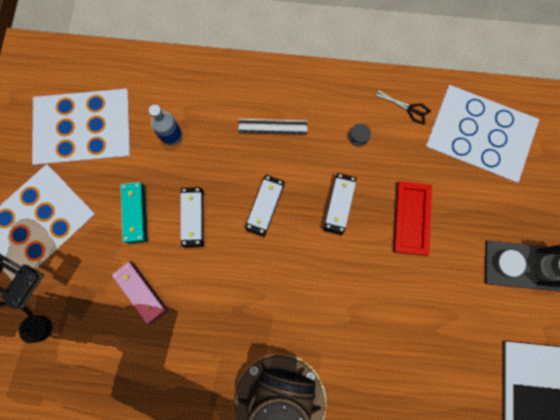

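View pics/scene.png

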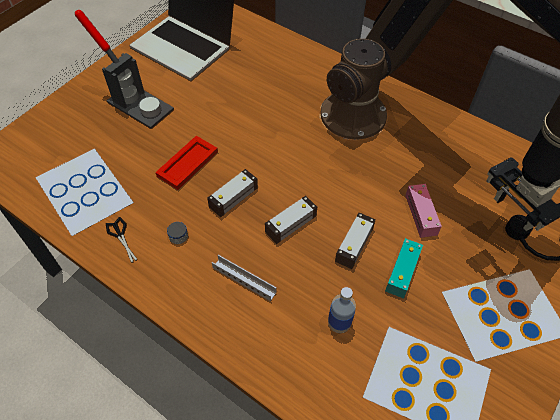

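The top view shows the housing lookalikes. Bare aluminium with black caps are at (192,217), (265,205) and (340,203). Turquoise at (133,212) and pink at (138,292) are not meant. The red block is at (413,219), the bottle at (165,125), the channel at (272,127) and the badges at (360,134). I choose the three aluminium ones and will measure them now.

```bash
cat > h.py <<'E'
import numpy as np, cv2
def cloud(d,m):
    f=d.shape[0]/2/np.tan(np.radians(m["vertical_fov"]/2))
    v,u=np.mgrid[:d.shape[0],:d.shape[1]]
    P=np.dstack([(u-m["cx"])/f*d,(v-m["cy"])/f*d,d,np.ones_like(d)])
    return (P@m["cam_to_world"].T)[...,:3]
def rect(xy):
    (cx,cy),(w,h),a=cv2.minAreaRect((xy*1000).astype(np.float32))
    if w<h: w,h,a=h,w,a+90
    return [round(float(t),1) for t in (cx,cy,w,h,(a+90)%180-90)]
E
python3 - <<'E'
from plant import vision
import numpy as np,cv2
from h import *
for n in("top","scene"):
    z=np.load(n+".npz");P=cloud(z["d"],vision.camera_model(n));p=z["p"]
    print(n,"table z",np.median(P[...,2][z["d"]>0]))
    hsv=cv2.cvtColor(p,cv2.COLOR_RGB2HSV)
    H=P[...,2]
    m=((H>.04)&(H<.06)&(z["d"]>0)).astype(np.uint8)
    k,l,s,c=cv2.connectedComponentsWithStats(m)
    for i in range(1,k):
        if s[i,4]>300 : print(c[i].round(),s[i,4],rect(P[l==i][:,:2]),np.median(H[l==i]).round(4),np.median(p[l==i],0))
    m=((hsv[...,1]>180)&((hsv[...,0]<4)|(hsv[...,0]>176))&(hsv[...,2]>80)).astype(np.uint8)
    k,l,s,c=cv2.connectedComponentsWithStats(m)
    i=1+s[1:,4].argmax();
    q=(l==i)&(H>.012)
    print("red",c[i],s[i,4],rect(P[q][:,:2]),np.percentile(H[l==i],[10,50,90]))
p=np.load("top.npz")["p"][160:260,110:440]
cv2.imwrite("pics/crop1.png",cv2.resize(p[:,:,::-1],None,fx=2.4,fy=2.4,interpolation=cv2.INTER_CUBIC))
E
```

```text
top table z 0.0004880702018713601
[340. 202.] 1157 [537.8, -113.7, 161.4, 54.8, -8.4] 0.0505 [188. 198. 210.]
[265. 204.] 1165 [511.6, 92.0, 161.3, 54.9, -14.1] 0.0506 [188. 198. 210.]
[132. 212.] 1220 [454.5, 450.0, 161.5, 57.7, 11.2] 0.0506 [  0. 180. 165.]
[191. 216.] 1226 [458.8, 288.3, 162.0, 55.3, 8.6] 0.0505 [187.5 198.  207. ]
[512. 263.] 452 [420.2, -584.1, 69.5, 68.2, 86.5] 0.0427 [187. 198. 204.]
[138. 292.] 1352 [243.2, 398.5, 161.8, 56.7, 44.8] 0.0509 [189. 144. 174.]
red [412.63589962 218.19396002] 2351 [402.6, -217.4, 519.2, 193.1, -41.1] [0.00626099 0.01384065 0.02430633]
scene table z 6.814145597022758e-05
[198.  22.] 319 [-20.0, -741.0, 332.2, 26.8, 89.7] 0.0503 [24. 21. 19.]
[524.  75.] 357 [-495.4, 415.1, 278.0, 31.2, 88.6] 0.05 [42. 42. 42.]
[232. 189.] 816 [535.9, -113.1, 164.4, 62.0, -8.1] 0.0503 [182. 189. 185.]
[424. 207.] 864 [240.9, 398.7, 168.3, 59.0, 45.0] 0.0507 [186. 130. 158.]
[290. 216.] 886 [509.0, 92.9, 166.8, 59.6, -14.9] 0.0504 [182. 189. 187.]
[355. 237.] 911 [457.0, 289.0, 167.4, 54.9, 8.1] 0.0509 [182. 189. 187.]
[405. 265.] 987 [452.1, 450.5, 165.1, 54.4, 12.0] 0.0508 [  0. 170. 157.]
red [184.705 161.151] 1000 [895.7, 65.9, 1278.3, 202.6, 45.9] [0.00577652 0.01809256 0.02543125]
```

View pics/crop1.png

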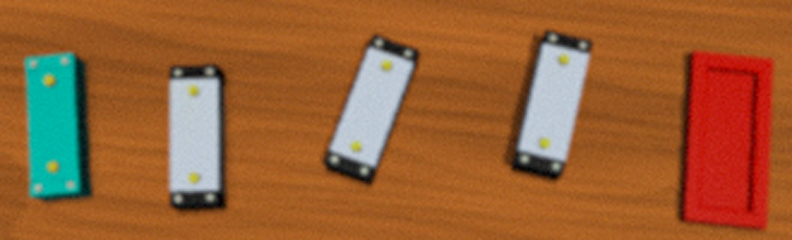

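The crop shows three bare-aluminium bars with black caps and two brass buttons each, at crop pixels (195,137), (372,110) and (552,105). Each measures 161x55 mm with its top at 50 mm, which confirms the choice. Next I measure the block and work out the first approach.

```bash
cat >> h.py <<'E'
from scipy.spatial.transform import Rotation as R
def go(o,x,y,z,yaw):
    """turn about tool z first, then shift in the turned frame (cm); level tool assumed"""
    t=o["tool_pos"]; y0=o["orientation"][2]; dy=(yaw-y0+180)%360-180
    A=R.from_euler("xyz",[180,0,yaw],degrees=True)
    print("turn z rad",round(-np.radians(dy),3),"tilt r,p",o["orientation"][:2].round(2),"shift cm",(A.inv().apply(np.array([x,y,z])-t)*100).round(2))
E
python3 - <<'E'
from plant import vision,ctrl
from h import *
for n in("top","scene"):
    z=np.load(n+".npz");P=cloud(z["d"],vision.camera_model(n));hsv=cv2.cvtColor(z["p"],cv2.COLOR_RGB2HSV)
    m=((hsv[...,1]>200)&((hsv[...,0]<4)|(hsv[...,0]>176))&(hsv[...,2]>70)).astype(np.uint8)
    m=cv2.morphologyEx(m,cv2.MORPH_OPEN,np.ones((3,3)))
    Q=P[(m>0)&(abs(P[...,0]-.45)<.2)&(P[...,1]<-.2)&(P[...,1]>-.5)]
    print(n,Q.mean(0),"all",rect(Q[:,:2]),"top face",rect(Q[Q[:,2]>.017][:,:2]),"floor",rect(Q[Q[:,2]<.011][:,:2]), np.median(Q[Q[:,2]>.017][:,2]))
o=ctrl.get_obs()
go(o,.458,.2885,.11,8.4)
E
```

```text
top [ 0.51954815 -0.32133996  0.01500814] all [519.9, -320.9, 197.3, 92.6, -0.2] top face [519.9, -320.9, 197.3, 92.6, -0.2] floor [523.0, -314.4, 162.7, 78.2, 0.1] 0.02213599913296682
scene [ 0.55308109 -0.32992357  0.01383141] all [532.0, -325.1, 180.5, 98.4, 1.3] top face [534.3, -323.4, 175.8, 95.0, 1.3] floor [531.6, -328.6, 177.6, 63.6, 4.0] 0.022360153858111298
turn z rad -0.548 tilt r,p [ 1.7992e+02 -1.0000e-02] shift cm [14.35 35.72 12.37]
```

Request:
move_arm:
  moves: [8.7,0,0,0,0,0,-0.137,8.7,0,0,0,0,0,-0.137,8.7,0,0,0,0,0,-0.137,8.7,0,0,0,0,0,-0.137,8.7,1.8,4.46,1.2,0,0,0,8.7,1.8,4.46,1.2,0,0,0,8.7,1.8,4.46,1.2,0,0,0,8.7,1.8,4.46,1.2,0,0,0]

```text
clock: 0.9
tool_pos: [0.3616, 0.4533, 0.1858]
orientation: [180.0, 0.0, 8.4]
force: [1.8, 0.2, 0.3]
opening: 0.087
gripper_force: 0.0
```

Request:
move_arm:
  moves: [8.7,1.8,4.46,1.2,0,0,0,8.7,1.8,4.46,1.2,0,0,0,8.7,1.8,4.46,1.2,0,0,0,8.7,1.75,4.46,1.2,0,0,0,8.7,0,0,0,0,0,0,8.7,0,0,0,0,0,0]

```text
clock: 1.5
tool_pos: [0.4583, 0.2878, 0.1382]
orientation: [180.0, 0.0, 8.2]
force: [0.4, 0.7, -0.5]
opening: 0.0865
gripper_force: 0.0
```

```bash
python3 - <<'E'
from plant import vision,ctrl
from h import *
o=ctrl.get_obs(); print(o["clock"],o["tool_pos"],o["orientation"],o["force"],o["moment"])
m=vision.camera_model("wrist");p,d=vision.snapshot("wrist")
cv2.imwrite("pics/w1.png",p[:,:,::-1]);P=cloud(d,m);H=P[...,2]
print(m,(d>0).mean(),np.percentile(H,[5,50,95]))
k,l,s,c=cv2.connectedComponentsWithStats(((H>.044)&(H<.056)&(d>0)).astype(np.uint8))
for i in range(1,k):
    if s[i,4]>1000: print(c[i],s[i],rect(P[l==i][:,:2]),np.median(H[l==i]))
go(o,.458,.2885,.029,8.4)
E
```

```text
1.5 [0.45829771 0.28781951 0.13815764] [1.79962508e+02 4.25775866e-02 8.22697724e+00] [ 0.42943459  0.71979375 -0.5392606 ] [ 0.0551211   0.002349   -0.00298273]
{'vertical_fov': 61.54082484889352, 'cx': 275.29566758954377, 'cy': 206.96443069083105, 'cam_to_world': array([[ 1.43352129e-01, -9.51940699e-01, -2.70664133e-01,
         5.30916488e-01],
       [-9.89671620e-01, -1.37748397e-01, -3.96921047e-02,
         2.98272585e-01],
       [ 5.00979509e-04,  2.73558559e-01, -9.61855220e-01,
         2.88177387e-01],
       [ 0.00000000e+00,  0.00000000e+00,  0.00000000e+00,
         1.00000000e+00]])} 0.9959651360544217 [-0.00105316  0.03570303  0.23845284]
[ 41.72104176 157.80898628] [    0    62    98   182 13554] [472.0, 453.2, 123.7, 56.2, 11.6] 0.04988358433174857
[274.88979818 185.52638879] [  233    96    85   185 14419] [472.2, 290.1, 132.0, 55.1, 8.0] 0.04991493720660076
[533.17796274 200.67261197] [ 481  116   79  128 5046] [505.4, 115.7, 89.6, 53.0, 10.7] 0.04963402631679893
turn z rad -0.003 tilt r,p [1.7996e+02 4.0000e-02] shift cm [-0.02 -0.07 10.92]
```

View pics/w1.png

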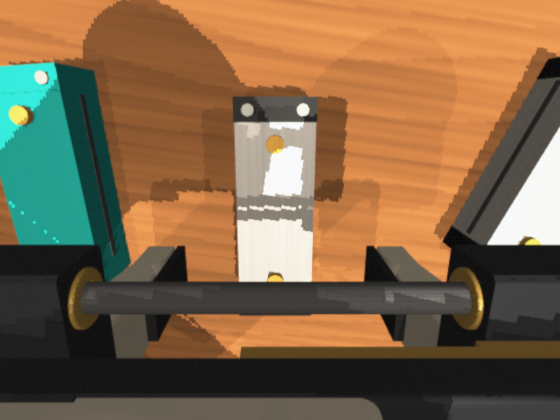

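The wrist view shows the housing centred between the pads, with its far end cap at about (275,108). The measured centre (458.3, 288.2) agrees with the top view, so I descend and grip.

Request:
move_arm:
  moves: [8.7,0,-0.05,3.5,0,0,0,8.7,0,0,3.5,0,0,0,8.7,0,0,2.3,0,0,0,8.7,0,0,1.2,0,0,0,8.7,0,0,0.4,0,0,0,3,0,0,0,0,0,0,3,0,0,0,0,0,0,3,0,0,0,0,0,0]

```text
clock: 2.35
tool_pos: [0.4584, 0.2904, 0.0308]
orientation: [-179.9, -0.1, 8.4]
force: [0.1, -0.3, -0.0]
opening: 0.0689
gripper_force: 0.0
```

Request:
move_arm:
  moves: [3,0,0,0,0,0,0,3,0,0,0,0,0,0,3,0,0,0,0,0,0]

```text
clock: 2.65
tool_pos: [0.4581, 0.2896, 0.0302]
orientation: [-180.0, -0.0, 8.4]
force: [-0.0, -1.6, 5.9]
opening: 0.0536
gripper_force: 30.0
```

Request:
move_arm:
  moves: [3,0,0,-0.5,0,0,0,3,0,0,-1.5,0,0,0,3,0,0,-3,0,0,0,3,0,0,-3,0,0,0,3,0,0,-1,0,0,0,3,0,0,0,0,0,0,3,0,0,0,0,0,0,3,0,0,0,0,0,0]

```text
clock: 3.45
tool_pos: [0.457, 0.2888, 0.1178]
orientation: [179.9, 0.1, 8.4]
force: [-0.1, -0.2, -3.6]
opening: 0.054
gripper_force: 30.0
```

```bash
cat > feel.py <<'E'
from plant import vision,ctrl
from h import *
M=[];F=[]
for i in range(6):
    o=ctrl.get_obs(); T=R.from_euler("xyz",o["orientation"],degrees=True)
    M.append(T.inv().apply(o["moment"]));F.append(o["force"]); vision.snapshot("top")
print(o["clock"],o["tool_pos"].round(4),o["orientation"].round(2),"F",np.mean(F,0).round(2),"M tool",np.mean(M,0).round(3),"sd",np.std(M,0).round(3),o["opening"].round(4))
E
python3 feel.py
```

```text
Traceback (most recent call last):
  File "feel.py", line 7, in <module>
    print(o["clock"],o["tool_pos"].round(4),o["orientation"].round(2),"F",np.mean(F,0).round(2),"M tool",np.mean(M,0).round(3),"sd",np.std(M,0).round(3),o["opening"].round(4))
                                                                                                                                                         ^^^^^^^^^^^^^^^^^^
AttributeError: 'float' object has no attribute 'round'
```

Request:
move_arm:
  moves: [3,0,0,0,0,0.1,0,3,0,0,0,0,0.12,0,3,0,0,0,0,0.12,0,3,0,0,0,0,0.06,0,3,0,0,0,0,0,0,3,0,0,0,0,0,0,3,0,0,0,0,0,0,3,0,0,0,0,0,0]

```text
clock: 4.55
tool_pos: [0.4667, 0.2859, 0.1228]
orientation: [179.4, -20.5, 8.0]
force: [0.0, -0.5, -3.9]
opening: 0.0537
gripper_force: 30.0
```

Request:
move_arm:
  moves: [3,0,0,0,0,-0.1,0,3,0,0,0,0,-0.12,0,3,0,0,0,0,-0.12,0,3,0,0,0,0,-0.06,0,3,0,0,0,0,0,0,3,0,0,0,0,0,0,3,0,0,0,0,0,0]

```text
clock: 5.25
tool_pos: [0.4744, 0.2785, 0.1248]
orientation: [178.6, -2.1, 7.3]
force: [0.9, 0.1, -4.3]
opening: 0.054
gripper_force: 30.0
```

```bash
python3 feel.py
```

```text
Traceback (most recent call last):
  File "feel.py", line 7, in <module>
    print(o["clock"],o["tool_pos"].round(4),o["orientation"].round(2),"F",np.mean(F,0).round(2),"M tool",np.mean(M,0).round(3),"sd",np.std(M,0).round(3),o["opening"].round(4))
                                                                                                                                                         ^^^^^^^^^^^^^^^^^^
AttributeError: 'float' object has no attribute 'round'
```

Request:
move_arm:
  moves: [3,0,0,0,0,-0.1,0,3,0,0,0,0,-0.12,0,3,0,0,0,0,-0.12,0,3,0,0,0,0,-0.06,0,3,0,0,0,0,0,0,3,0,0,0,0,0,0,3,0,0,0,0,0,0,3,0,0,0,0,0,0]

```text
clock: 6.35
tool_pos: [0.4747, 0.2793, 0.1261]
orientation: [178.6, 20.7, 6.8]
force: [-0.0, -0.3, -2.9]
opening: 0.054
gripper_force: 30.0
```

Request:
move_arm:
  moves: [3,0,0,0,0,0.1,0,3,0,0,0,0,0.12,0,3,0,0,0,0,0.12,0,3,0,0,0,0,0.06,0,3,0,0,0,0,0,0,3,0,0,0,0,0,0,3,0,0,0,0,0,0]

```text
clock: 7.05
tool_pos: [0.4756, 0.2797, 0.1258]
orientation: [178.7, -2.1, 7.3]
force: [0.2, -0.4, -3.8]
opening: 0.0536
gripper_force: 30.0
```

```bash
python3 feel.py
```

```text
Traceback (most recent call last):
  File "feel.py", line 7, in <module>
    print(o["clock"],o["tool_pos"].round(4),o["orientation"].round(2),"F",np.mean(F,0).round(2),"M tool",np.mean(M,0).round(3),"sd",np.std(M,0).round(3),o["opening"].round(4))
                                                                                                                                                         ^^^^^^^^^^^^^^^^^^
AttributeError: 'float' object has no attribute 'round'
```

```bash
sed -i 's/o\["opening"\].round(4)/round(o["opening"],4), o["joint_pos"].round(1)/' feel.py; python3 feel.py
```

```text
7.6 [0.4752 0.2791 0.1252] [178.66  -2.1    7.27] F [-0.1  -0.21 -4.45] M tool [ 0.044 -0.192 -0.01 ] sd [0.041 0.019 0.031] 0.0536 [ 52.5  13.8 -25.9   3.2 -49.8  42.7]
```

Request:
move_arm:
  moves: [3,0,0,0,0,0.06,0,3,0,0,0,0,0.06,0,3,0,0,0,0,0.06,0,3,0,0,0,0,0.06,0,3,0,0,0,0,0.06,0,3,0,0,0,0,0,0,3,0,0,0,0,0,0,3,0,0,0,0,0,0]

```text
clock: 8.45
tool_pos: [0.4758, 0.2798, 0.1259]
orientation: [178.7, -19.3, 7.6]
force: [1.0, 0.8, -3.3]
opening: 0.0539
gripper_force: 30.0
```

Request:
move_arm:
  moves: [3,0,0,0,0,-0.06,0,3,0,0,0,0,-0.06,0,3,0,0,0,0,-0.06,0,3,0,0,0,0,-0.06,0,3,0,0,0,0,-0.06,0,3,0,0,0,0,0,0,3,0,0,0,0,0,0]

```text
clock: 9.15
tool_pos: [0.4757, 0.2798, 0.125]
orientation: [178.7, -2.1, 7.2]
force: [0.4, 0.3, -4.5]
opening: 0.054
gripper_force: 30.0
```

```bash
python3 feel.py
```

```text
9.4 [0.4747 0.279  0.1254] [178.67  -2.13   7.31] F [ 0.02 -0.29 -4.12] M tool [ 0.029 -0.191  0.009] sd [0.019 0.027 0.023] 0.0536 [ 52.6  13.8 -26.    3.2 -49.8  42.7]
```

```bash
cat > tilt.py <<'E'
from plant import vision,ctrl
from h import *
import sys
o=ctrl.get_obs();T=R.from_euler("xyz",o["orientation"],degrees=True)
m=vision.camera_model("wrist");p,d=vision.snapshot("wrist")
Q=T.inv().apply((cloud(d,m)-o["tool_pos"]).reshape(-1,3))   # tool frame
s=(abs(Q[:,1])<.02)&(Q[:,0]>.02)&(Q[:,0]<.1)&(abs(Q[:,2]+.02)<.035)&(d.ravel()>0)
q=Q[s]; a=np.polyfit(q[:,0],q[:,2],1); r=abs(q[:,2]-np.polyval(a,q[:,0]))<.004; a=np.polyfit(q[r,0],q[r,2],1)
print("n",s.sum(),r.sum(),"slope deg rel tool",np.degrees(np.arctan(a[0])).round(2),"z top at x=0",a[1].round(4),"x end",np.percentile(q[r,0],99.5).round(4))
if len(sys.argv)>1: cv2.imwrite(sys.argv[1],p[:,:,::-1])
E
python3 tilt.py
```

```text
n 17017 16303 slope deg rel tool -0.81 z top at x=0 -0.0191 x end 0.0796
```

Request:
move_arm:
  moves: [3,0,0,0,0,0.06,0,3,0,0,0,0,0.06,0,3,0,0,0,0,0.06,0,3,0,0,0,0,0.06,0,3,0,0,0,0,0.06,0,3,0,0,0,0,0,0]

```text
clock: 10.1
tool_pos: [0.4731, 0.2773, 0.1244]
orientation: [178.4, -19.3, 7.9]
force: [-0.2, -2.0, -4.3]
opening: 0.0542
gripper_force: 30.0
```

```bash
python3 tilt.py; python3 feel.py
```

```text
n 17031 16324 slope deg rel tool -0.82 z top at x=0 -0.0193 x end 0.0796
10.4 [0.4758 0.28   0.1259] [178.66 -19.31   7.64] F [ 0.09  0.29 -3.93] M tool [ 0.051 -1.561 -0.019] sd [0.058 0.021 0.039] 0.0536 [ 57.8   6.3 -49.9  36.5 -26.9   7.8]
```

Request:
move_arm:
  moves: [3,0,0,0,0,-0.06,0,3,0,0,0,0,-0.06,0,3,0,0,0,0,-0.06,0,3,0,0,0,0,-0.06,0,3,0,0,0,0,-0.024,0,3,0,0,0,0,0,0]

```text
clock: 11.05
tool_pos: [0.4762, 0.2802, 0.1252]
orientation: [178.7, -4.1, 7.3]
force: [0.4, -1.1, -4.0]
opening: 0.0536
gripper_force: 30.0
```

```bash
python3 tilt.py; python3 feel.py
```

```text
n 17002 16307 slope deg rel tool -0.8 z top at x=0 -0.0192 x end 0.0796
11.35 [0.4747 0.279  0.1253] [178.66  -4.18   7.35] F [ 0.17  0.23 -4.21] M tool [ 0.051 -0.38   0.026] sd [0.026 0.032 0.025] 0.054 [ 53.6  12.8 -28.4   5.4 -47.1  40.1]
```

```bash
cat >> h.py <<'E'
def go2(o,x,y,z,yaw):
    """full turn first (rotvec in tool frame), then shift in the turned frame"""
    T=R.from_euler("xyz",o["orientation"],degrees=True);A=R.from_euler("xyz",[180,0,yaw],degrees=True)
    print(o["clock"],"rotvec",(T.inv()*A).as_rotvec().round(4),"shift cm",(A.inv().apply(np.array([x,y,z])-o["tool_pos"])*100).round(2),"pos",o["tool_pos"].round(4),o["orientation"].round(2))
E
python3 -c "
from plant import ctrl
from h import *
go2(ctrl.get_obs(),.458,.289,.0302,8.4)"
```

```text
11.4 rotvec [ 0.024  -0.0728 -0.019 ] shift cm [-1.52 -1.23  9.52] pos [0.4748 0.279  0.1254] [178.66  -4.19   7.36]
```

Request:
move_arm:
  moves: [3,0,0,0,0.012,-0.036,-0.01,3,0,0,0,0.012,-0.036,-0.009,3,-0.76,-0.62,2,0,0,0,3,-0.76,-0.61,2.5,0,0,0,3,0,0,2,0,0,0,3,0,0,1,0,0,0,3,0,0,0,0,0,0,3,0,0,0,0,0,0]

```text
clock: 12.2
tool_pos: [0.4589, 0.2895, 0.051]
orientation: [-180.0, -0.1, 8.4]
force: [1.3, -0.5, -4.1]
opening: 0.0535
gripper_force: 30.0
```

```bash
python3 -c "
from plant import ctrl
from h import *
go2(ctrl.get_obs(),.458,.289,.0302,8.4)"; python3 feel.py
```

```text
12.2 rotvec [-0.0003 -0.0015 -0.0001] shift cm [-0.09  0.04  2.08] pos [0.4589 0.2895 0.051 ] [-1.7998e+02 -8.0000e-02  8.3900e+00]
12.45 [0.4588 0.2895 0.0512] [-1.7993e+02 -1.1000e-01  8.3700e+00] F [-0.13  0.13 -4.01] M tool [-0.062  0.003  0.008] sd [0.036 0.02  0.025] 0.0536 [ 53.   19.2 -29.    0.  -41.6  45.4]
```

Housing A is sound: its moment at level is about 0 and it did not shift when rocked. I'm lowering it back into place.

Request:
move_arm:
  moves: [3,-0.08,0.04,1.0,0,0,0,3,0,0,0.5,0,0,0,3,0,0,0.3,0,0,0,3,0,0,0.15,0,0,0,3,0,0,0.1,0,0,0,3,0,0,0,0,0,0,3,0,0,0,0,0,0]

```text
clock: 13.2
tool_pos: [0.4575, 0.2883, 0.0302]
orientation: [180.0, -0.0, 8.4]
force: [-3.6, -2.9, 4.5]
opening: 0.0539
gripper_force: 30.0
```

Request:
move_arm:
  moves: [8.7,0,0,0,0,0,0,8.7,0,0,0,0,0,0,8.7,0,0,0,0,0,0,8.7,0,0,-0.5,0,0,0,8.7,0,0,-2.5,0,0,0,8.7,0,0,-4,0,0,0,8.7,0,0,-2,0,0,0]

```text
clock: 13.9
tool_pos: [0.4587, 0.2896, 0.1231]
orientation: [-179.9, -0.2, 8.4]
force: [0.1, 1.9, -0.8]
opening: 0.0871
gripper_force: 0.0
```

```bash
python3 -c "
from plant import ctrl
from h import *
go2(ctrl.get_obs(),.511,.0925,.11,-14.3)"
```

```text
13.9 rotvec [-0.0027 -0.0032  0.3964] shift cm [ 9.94 17.81  1.31] pos [0.4587 0.2896 0.1231] [-179.89   -0.21    8.41]
```

Request:
move_arm:
  moves: [8.7,0,0,0,0,0,0.132,8.7,0,0,0,0,0,0.132,8.7,0,0,0,0,0,0.132,8.7,1.99,3.56,0,0,0,0,8.7,1.99,3.56,0,0,0,0,8.7,1.99,3.56,0,0,0,0,8.7,1.99,3.56,0,0,0,0,8.7,1.99,3.56,0,0,0,0]

```text
clock: 14.7
tool_pos: [0.5104, 0.0902, 0.1204]
orientation: [-179.9, -0.1, -14.3]
force: [1.2, -0.2, -0.4]
opening: 0.087
gripper_force: 0.0
```

Request:
move_arm:
  moves: [8.7,0,0,0,0,0,0,8.7,0,0,0,0,0,0]

```text
clock: 14.9
tool_pos: [0.5104, 0.0907, 0.1202]
orientation: [-180.0, -0.1, -14.5]
force: [-0.4, 0.2, 0.4]
opening: 0.0871
gripper_force: 0.0
```

```bash
cat > wl.py <<'E'
from plant import vision,ctrl
from h import *
# held under tool: far half of the housing below, in tool frame
o=ctrl.get_obs();T=R.from_euler("xyz",o["orientation"],degrees=True)
m=vision.camera_model("wrist");p,d=vision.snapshot("wrist")
P=cloud(d,m);H=P[...,2]
k,l,s,c=cv2.connectedComponentsWithStats(((H>.044)&(H<.056)&(d>0)).astype(np.uint8))
for i in range(1,k):
    if s[i,4]>8000:
        r=rect(P[l==i][:,:2]);u=np.array([np.cos(np.radians(r[4])),np.sin(np.radians(r[4]))])
        print(c[i],r,"centre by far end",np.array(r[:2])+u*(r[2]/2-80),np.median(H[l==i]))
print(o["tool_pos"],o["orientation"])
E
python3 wl.py;  python3 -c "
from plant import ctrl
from h import *
go2(ctrl.get_obs(),.511,.0925,.0298,-14.3)"
```

```text
[273.49260364 184.63868961] [529.2, 87.0, 123.2, 55.1, -14.4] centre by far end [511.37806984  91.57589392] 0.049917872460656515
[0.51036955 0.09071663 0.12019499] [-1.79956877e+02 -6.11976689e-02 -1.44529241e+01]
14.95 rotvec [-0.0007 -0.001  -0.0013] shift cm [ 0.05 -0.11  9.03] pos [0.5103 0.0915 0.1201] [-1.7996e+02 -6.0000e-02 -1.4370e+01]
```

Request:
move_arm:
  moves: [8.7,0.05,0,3.5,0,0,0,8.7,0,0,3,0,0,0,8.7,0,0,1.6,0,0,0,8.7,0,0,0.9,0,0,0,3,0,0,0,0,0,0,3,0,0,0,0,0,0,3,0,0,0,0,0,0,3,0,0,0,0,0,0]

```text
clock: 15.75
tool_pos: [0.5111, 0.0919, 0.0308]
orientation: [-179.9, -0.1, -14.3]
force: [-0.3, -0.3, 0.0]
opening: 0.0608
gripper_force: 0.0
```

Request:
move_arm:
  moves: [3,0,0,0,0,0,0,3,0,0,0,0,0,0,3,0,0,0,0,0,0]

```text
clock: 16.05
tool_pos: [0.511, 0.0917, 0.0306]
orientation: [-179.9, -0.1, -14.3]
force: [-2.2, 2.5, 5.7]
opening: 0.0539
gripper_force: 30.0
```

Request:
move_arm:
  moves: [3,0,0,-0.5,0,0,0,3,0,0,-1.5,0,0,0,3,0,0,-3,0,0,0,3,0,0,-2,0,0,0,3,0,0,-1,0,0,0,3,0,0,0,0,0,0,3,0,0,0,0,0,0]

```text
clock: 16.75
tool_pos: [0.5095, 0.0911, 0.1087]
orientation: [180.0, 0.1, -14.4]
force: [0.3, -0.3, -7.2]
opening: 0.0537
gripper_force: 30.0
```

```bash
python3 feel.py
```

```text
17.0 [0.51   0.0911 0.1089] [ 1.7995e+02  5.0000e-02 -1.4330e+01] F [-0.19 -0.12 -7.35] M tool [-0.018 -0.01  -0.003] sd [0.03  0.028 0.026] 0.0534 [ 31.9  12.9 -28.5   0.  -48.7  43.8]
```

Request:
move_arm:
  moves: [3,0,0,0,0,0.06,0,3,0,0,0,0,0.06,0,3,0,0,0,0,0.06,0,3,0,0,0,0,0.06,0,3,0,0,0,0,0.06,0,3,0,0,0,0,0.06,0,3,0,0,0,0,0,0,3,0,0,0,0,0,0]

```text
clock: 17.85
tool_pos: [0.5117, 0.0893, 0.1108]
orientation: [179.9, -20.1, -14.4]
force: [0.7, -0.6, -7.5]
opening: 0.0537
gripper_force: 30.0
```

Request:
move_arm:
  moves: [3,0,0,0,0,-0.06,0,3,0,0,0,0,-0.06,0,3,0,0,0,0,-0.06,0,3,0,0,0,0,-0.06,0,3,0,0,0,0,-0.06,0,3,0,0,0,0,-0.06,0,3,0,0,0,0,0,0,3,0,0,0,0,0,0]

```text
clock: 18.65
tool_pos: [0.514, 0.0899, 0.1113]
orientation: [179.9, -0.1, -14.5]
force: [-0.4, -0.4, -7.1]
opening: 0.0538
gripper_force: 30.0
```

```bash
python3 feel.py
```

```text
18.9 [0.513  0.0893 0.1119] [179.86  -0.18 -14.43] F [-0.28 -0.02 -7.23] M tool [-0.044  0.059  0.005] sd [0.038 0.023 0.026] 0.054 [ 31.7  12.8 -28.3   0.3 -48.9  43.7]
```

Shift of about +0.087 N m once corrected for tilt, so B is the likely faulty one. I'll confirm with the opposite tilt.

Request:
move_arm:
  moves: [3,0,0,0,0,-0.06,0,3,0,0,0,0,-0.06,0,3,0,0,0,0,-0.06,0,3,0,0,0,0,-0.06,0,3,0,0,0,0,-0.06,0,3,0,0,0,0,-0.06,0,3,0,0,0,0,0,0,3,0,0,0,0,0,0]

```text
clock: 19.75
tool_pos: [0.5139, 0.0891, 0.1114]
orientation: [179.8, 20.4, -14.6]
force: [-1.5, 0.0, -6.7]
opening: 0.0541
gripper_force: 30.0
```

Request:
move_arm:
  moves: [3,0,0,0,0,0,0,3,0,0,0,0,0.06,0,3,0,0,0,0,0.06,0,3,0,0,0,0,0.06,0,3,0,0,0,0,0.06,0,3,0,0,0,0,0.06,0,3,0,0,0,0,0.06,0,3,0,0,0,0,0,0]

```text
clock: 20.55
tool_pos: [0.5111, 0.0891, 0.1126]
orientation: [179.9, -0.2, -14.4]
force: [-0.3, 0.7, -7.6]
opening: 0.0537
gripper_force: 30.0
```

```bash
python3 feel.py; python3 tilt.py; python3 -c "
from plant import ctrl
from h import *
go2(ctrl.get_obs(),.52,-.321,.11,0)"
```

```text
20.8 [0.514  0.0893 0.1121] [ 1.7987e+02 -1.5000e-01 -1.4480e+01] F [ 0.11  0.18 -6.87] M tool [-0.007 -0.109 -0.016] sd [0.035 0.106 0.035] 0.0538 [ 31.6  12.9 -28.1   0.3 -49.   43.8]
n 17049 16360 slope deg rel tool -0.69 z top at x=0 -0.0188 x end 0.08
20.9 rotvec [ 0.003  -0.0021 -0.2531] shift cm [ 0.6  41.01  0.17] pos [0.514  0.0891 0.1117] [ 1.7985e+02 -1.4000e-01 -1.4500e+01]
```

B is confirmed faulty: about +0.06 N m after one tilt and about −0.11 after the other. The housing is held centred, so I carry it to the block.

Request:
move_arm:
  moves: [3,0,0,0,0,0,-0.126,3,0,0,0,0,0,-0.126,3,0.2,2,0,0,0,0,3,0.2,3.5,0,0,0,0,3,0.2,4.5,0,0,0,0,3,0,4.5,0,0,0,0,3,0,4.5,0,0,0,0,3,0,4.5,0,0,0,0]

```text
clock: 21.7
tool_pos: [0.5195, -0.1478, 0.1125]
orientation: [179.8, -0.1, -0.0]
force: [1.9, 0.5, -6.8]
opening: 0.0538
gripper_force: 30.0
```

Request:
move_arm:
  moves: [3,0,4.5,0,0,0,0,3,0,4.5,0,0,0,0,3,0,4.5,0,0,0,0,3,0,2.5,0,0,0,0,3,0,1.5,0,0,0,0,3,0,0,0,0,0,0,3,0,0,0,0,0,0,3,0,0,0,0,0,0]

```text
clock: 22.5
tool_pos: [0.5194, -0.32, 0.1131]
orientation: [179.8, -0.1, 0.0]
force: [-0.2, 0.1, -7.0]
opening: 0.0537
gripper_force: 30.0
```

```bash
cat > blk.py <<'E'
from plant import vision,ctrl
from h import *
o=ctrl.get_obs();print(o["tool_pos"],o["orientation"])
m=vision.camera_model("wrist");p,d=vision.snapshot("wrist");cv2.imwrite("pics/w2.png",p[:,:,::-1])
P=cloud(d,m);hsv=cv2.cvtColor(p,cv2.COLOR_RGB2HSV)
red=(hsv[...,1]>150)&((hsv[...,0]<6)|(hsv[...,0]>174))&(hsv[...,2]>40)&(d>0)
Q=P[red&(abs(P[...,2]-.022)<.004)]
print(len(Q),np.median(Q[:,2]),"x max",np.percentile(Q[:,0],[98,99,99.8]),"y",np.percentile(Q[:,1],[.2,1,99,99.8]))
for c in np.linspace(.54,.62,9):
    y=Q[abs(Q[:,0]-c)<.003,1]
    if len(y)>20: print(c.round(3),len(y),y.min().round(4),y.max().round(4), "mid",((y.min()+y.max())/2).round(4),"inner",y[y<-.321].max().round(4),y[y>-.321].min().round(4))
F=P[red&(abs(P[...,2]-.008)<.004)]; print("floor",len(F), F.max(0) if len(F) else 0)
E
python3 blk.py; python3 feel.py; python3 tilt.py;python3 -c "
from plant import ctrl
from h import *
go2(ctrl.get_obs(),.52,-.321,.06,0)"
```

```text
[ 0.51939459 -0.31998219  0.11305349] [ 1.79834207e+02 -1.01776455e-01  8.42338514e-03]
3696 0.021847930263846488 x max [0.62080365 0.62094542 0.62102595] y [-0.36981291 -0.36891536 -0.27728734 -0.27654624]
0.61 1441 -0.3701 -0.2764 mid -0.3233 inner -0.3215 -0.3208
0.62 955 -0.3699 -0.2766 mid -0.3232 inner -0.3215 -0.3208
floor 0 0
22.8 [ 0.5196 -0.3203  0.1135] [ 1.7981e+02 -1.5000e-01  2.0000e-02] F [-0.07  0.07 -6.99] M tool [ 0.017 -0.088  0.017] sd [0.035 0.021 0.009] 0.0536 [-13.2  20.3 -16.9   0.2 -52.6 103.1]
n 17045 16360 slope deg rel tool -0.71 z top at x=0 -0.0187 x end 0.08
22.9 rotvec [ 0.0033 -0.0024  0.    ] shift cm [0.05 0.05 5.34] pos [ 0.5195 -0.3205  0.1134] [ 1.7981e+02 -1.4000e-01  0.0000e+00]
```

View pics/w2.png

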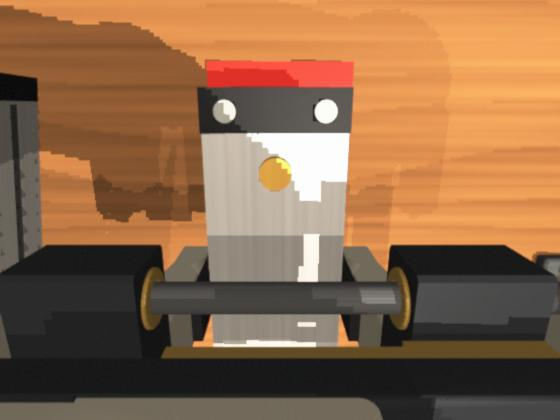

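The wrist view shows the red block's far rim just beyond the held housing, at about (280,72). The wrist camera puts the block at (0.521, −0.323) and the top view at (0.520, −0.321). I aim between them and lower to just above the mouth.

Request:
move_arm:
  moves: [3,0.1,0.17,0,0.0033,-0.0024,0,3,0,0,2,0,0,0,3,0,0,2,0,0,0,3,0,0,1,0,0,0,3,0,0,0.5,0,0,0,3,0,0,0,0,0,0,3,0,0,0,0,0,0]

```text
clock: 23.6
tool_pos: [0.521, -0.3228, 0.059]
orientation: [180.0, -0.0, -0.0]
force: [0.3, 0.4, -6.1]
opening: 0.0535
gripper_force: 30.0
```

```bash
python3 blk.py; cat > sides.py <<'E'
from plant import vision,ctrl
from h import *
m=vision.camera_model("top");p,d=vision.snapshot("top");P=cloud(d,m);cv2.imwrite("pics/t2.png",cv2.resize(p[150:290,340:480,::-1],None,fx=4,fy=4))
hsv=cv2.cvtColor(p,cv2.COLOR_RGB2HSV);red=(hsv[...,1]>180)&((hsv[...,0]<5)|(hsv[...,0]>175))&(hsv[...,2]>60)
Q=P[red&(abs(P[...,2]-.022)<.006)&(abs(P[...,1]+.32)<.08)];print("top red",len(Q),Q.min(0),Q.max(0))
E
python3 sides.py; python3 tilt.py;python3 -c "
from plant import ctrl
from h import *
go2(ctrl.get_obs(),.5205,-.3222,.0385,0)"
```

```text
[ 0.52098809 -0.32283405  0.05899482] [ 1.79970806e+02 -4.66418975e-02 -1.68844740e-02]
11822 0.021831175944059103 x max [0.62023209 0.62061617 0.62077227] y [-0.37017891 -0.36981235 -0.27655064 -0.27626447]
0.54 305 -0.3701 -0.2761 mid -0.3231 inner -0.3615 -0.2839
0.55 317 -0.3703 -0.2762 mid -0.3233 inner -0.3615 -0.284
0.56 333 -0.3703 -0.2763 mid -0.3233 inner -0.3618 -0.2839
0.57 356 -0.3704 -0.2761 mid -0.3232 inner -0.3617 -0.2838
0.58 363 -0.3704 -0.2761 mid -0.3233 inner -0.3619 -0.2839
0.59 344 -0.37 -0.2763 mid -0.3232 inner -0.3623 -0.2836
0.6 371 -0.3702 -0.2762 mid -0.3232 inner -0.3622 -0.2834
0.61 2429 -0.3702 -0.2763 mid -0.3233 inner -0.3214 -0.3209
0.62 1605 -0.3702 -0.2764 mid -0.3233 inner -0.3214 -0.3209
floor 0 0
top red 154 [ 0.4212289  -0.36601819  0.01651473] [ 0.61589176 -0.29345613  0.02704739]
n 17022 16322 slope deg rel tool -0.7 z top at x=0 -0.0187 x end 0.08
23.75 rotvec [ 0.0005 -0.0012 -0.0004] shift cm [-0.05 -0.05  2.06] pos [ 0.521  -0.3227  0.0591] [ 1.7997e+02 -7.0000e-02 -2.0000e-02]
```

Request:
move_arm:
  moves: [3,0,0,0.4,0,0,0,3,0,0,0.3,0,0,0,3,0,0,0.2,0,0,0,3,0,0,0.2,0,0,0,3,0,0,0.2,0,0,0,3,0,0,0,0,0,0]

```text
clock: 24.35
tool_pos: [0.5202, -0.3225, 0.0448]
orientation: [-180.0, 0.0, -0.0]
force: [0.6, 0.9, -6.9]
opening: 0.0534
gripper_force: 30.0
```

```bash
python3 feel.py
```

```text
24.6 [ 0.5205 -0.3226  0.0454] [ 1.8e+02 -0.0e+00 -3.0e-02] F [-0.02  0.03 -6.81] M tool [-0.042 -0.069 -0.003] sd [0.022 0.038 0.036] 0.0538 [-13.5  25.  -20.1   0.  -44.9 103.5]
```

It has entered the pocket with no contact force: the full weight, −6.8 N, is still on the gripper. I continue to the floor.

Request:
move_arm:
  moves: [3,0,0,0.25,0,0,0,3,0,0,0.2,0,0,0,3,0,0,0.1,0,0,0,3,0,0,0.1,0,0,0,3,0,0,0.06,0,0,0,3,0,0,0,0,0,0,3,0,0,0,0,0,0]

```text
clock: 25.35
tool_pos: [0.5203, -0.3226, 0.0387]
orientation: [180.0, -0.0, -0.0]
force: [-3.2, 1.2, 2.1]
opening: 0.0538
gripper_force: 30.0
```

```bash
python3 feel.py; python3 tilt.py
```

```text
25.6 [ 0.5203 -0.3226  0.0386] [ 1.7999e+02  1.0000e-02 -2.0000e-02] F [-4.01  2.    3.59] M tool [ 1.019 -1.442 -0.13 ] sd [0.127 0.169 0.029] 0.054 [-13.5  25.5 -20.4   0.  -44.1 103.5]
n 17098 16381 slope deg rel tool -0.87 z top at x=0 -0.0187 x end 0.0799
```

It has reached the floor: z is 8 mm above the table-level grasp, as expected. I let go and rise.

Request:
move_arm:
  moves: [6,0,0,0,0,0,0,8.7,0,0,0,0,0,0,8.7,0,0,0,0,0,0,8.7,0,0,0,0,0,0,8.7,0,0,-0.5,0,0,0,8.7,0,0,-2.5,0,0,0,8.7,0,0,-4,0,0,0,8.7,0,0,-4,0,0,0]

```text
clock: 26.5
tool_pos: [0.52, -0.3225, 0.1493]
orientation: [-180.0, 0.1, -0.0]
force: [0.3, -0.9, -0.4]
opening: 0.0871
gripper_force: 0.0
```

Request:
move_arm:
  moves: [8.7,-1,-4,-2,0,0,0,8.7,-1,-4,-2,0,0,0,8.7,-1,-4,-2,0,0,0,8.7,-1,-4,-2,0,0,0,8.7,-1,-4,0,0,0,0,8.7,0,0,0,0,0,0,8.7,0,0,0,0,0,0]

```text
clock: 27.2
tool_pos: [0.4706, -0.1217, 0.229]
orientation: [-180.0, -0.1, 0.1]
force: [0.0, 0.5, -0.3]
opening: 0.087
gripper_force: 0.0
```

```bash
python3 - <<'E'
from plant import vision,ctrl
from h import *
o=ctrl.get_obs();print(o["clock"],o["tool_pos"],o["force"],o["opening"])
for n in("scene","top"):
    p,d=vision.snapshot(n);P=cloud(d,vision.camera_model(n));H=P[...,2]
    k,l,s,c=cv2.connectedComponentsWithStats(((H>.04)&(H<.066)&(d>0)).astype(np.uint8))
    for i in range(1,k):
        if s[i,4]>500: print(n,c[i].round(),rect(P[l==i][:,:2]),np.median(H[l==i]).round(4),np.percentile(H[l==i],[10,90]).round(4))
    cv2.imwrite(f"pics/end_{n}.png",p[:,:,::-1])
E
```

```text
27.2 [ 0.47063314 -0.12167686  0.22902797] [ 0.03076746  0.49265185 -0.25835198] 0.08700296105774989
scene [185. 154.] [519.6, -321.6, 164.4, 65.8, -0.4] 0.0578 [0.0481 0.0626]
scene [232. 189.] [536.1, -112.7, 164.0, 61.8, -7.6] 0.0501 [0.0453 0.0545]
scene [424. 207.] [242.2, 398.3, 167.1, 58.9, 44.8] 0.0508 [0.0456 0.055 ]
scene [356. 237.] [455.8, 289.1, 165.7, 54.9, 8.5] 0.0508 [0.0464 0.0544]
scene [405. 265.] [452.7, 450.6, 164.9, 54.5, 12.0] 0.0508 [0.0464 0.0551]
top [132. 212.] [454.3, 449.6, 162.0, 57.3, 11.9] 0.0508 [0.0473 0.0541]
top [191. 216.] [457.9, 288.3, 161.5, 55.6, 8.3] 0.0506 [0.0472 0.054 ]
top [417. 219.] [521.0, -322.2, 161.8, 56.5, -0.2] 0.0582 [0.0546 0.0614]
top [138. 292.] [243.3, 398.3, 161.6, 57.1, 44.7] 0.0508 [0.0473 0.0539]
```

View pics/end_scene.png

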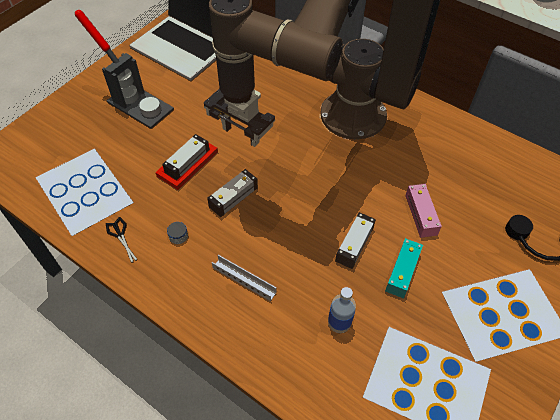

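The final picture shows the faulty housing level in the red pocket at (187,158), with its top at 58 mm, which is 8 + 50 as it should be. Housing A is back at its start pose at (356,237) and nothing else has moved. I'm handing the job in.

```bash
python3 -c "
from plant import ctrl
print(ctrl.close_job())"
```

```text
the job is handed in; nothing more can be done
None
```

The middle housing had the loose slug: its wrist torque moved about 0.09 N m each way when rocked. It is now right way up and fully home in the reject pocket; the first housing rocked sound and is back where it was, the third was never picked up because only one can be faulty, and the job was handed in at about 27 s.

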